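# Strip a seed meter and lay its parts out

### The arm

A 6-joint arm with a two-finger parallel gripper is mounted at the origin on the work surface. World frame = base frame: x ahead of the robot, y to its left, z up, the work surface at z = 0. Lengths are in m, angles in degrees, forces in N, time in s.
With the tool pointing down it reaches from about 0.25 to 0.725 m from the base axis. Payload 9.7 kg.
Tool frame: the origin (TCP) lies at the very end of the fingers, on their centre line; the grasp point (between the pads) lies 19 mm behind it; z points along the fingers, y is the line along which they close (so a half turn about z gives the same grasp; the last joint's range is limited). The gripper opens to 85 mm and grips with 20 to 120 N. Pads are 22 mm wide; open, the fingers measure 114 mm over their backs; the gripper's body (76 mm by 85 mm) begins 54 mm behind the grasp point. The pads swing forward as they close: fully open they stand 13 mm farther back than shut.
Start: joints at [-71.62, 4.979, 10.078, 95.1, 0, 90], TCP at [0.173, -0.522, 0.231] pointing down, gripper open.
Joint ranges: [-179.16, 179.16], [-48.56, 103.87], [-65.8, 70.77], [-126.05, 130.52], [-82.76, 87.17], [-180, 180]. Speed limits (degrees/s): [127.2, 127.2, 147.25, 180, 180, 180].

### API

Orientations are given as [roll, pitch, yaw] about the fixed x, y, z axes, in that order (R = Rz(yaw) Ry(pitch) Rx(roll)).
In Python, from workcell import bot gives the robot as it stands.
- The arm moves only by the tool step_arm, never from a script. Its argument "targets" is a list of rows, each a list of 3 entries, a list of its own where there are three numbers: the opening, from 0 (shut) to 1 (fully open), then the shift along the world's x, y, z in mm, then the turn, a rotation vector about the world's x, y, z in rad. In form: [[grip, [tx, ty, tz], [wx, wy, wz]], ...]. A call has 1 to 8 rows; each row is the pose to reach, as a shift and turn from the pose commanded when the call began; what a row does not reach only later rows make up. A row lasts 1/10 s, in which the tool goes at most 50 mm and 8.59 degrees, less where a joint would pass 70% of its speed; a pose out of reach is approached as far as the arm can. A call with a gripper value outside its range is refused whole. The fingers move at their own pace and stop on an object; "force" is the grip in N (left out, the last holds). Time passes only in rows, so rows that repeat a pose let the fingers close. It gives the time, the measured TCP pose, the force, the opening and the grip force at its end, in the units of the state.
- bot.get_obs(): the state, without advancing time (a new reading comes with each control period).
- bot.camera(name): name is "scene" or "top" or "wrist"; returns (picture, depth): 420x560x3 uint8, red, green, blue; 420x560 float32, m along the optical axis (not along the pixel's ray), 0 where there is no reading.
- bot.camera_params(name): a dict with "K" (3x3 intrinsics, pixels), "R" (3x3) and "t" (3): a world point X has camera coordinates R X + t. Camera axes: x right, y down, z forward; pixel columns grow to the right and rows downward; lengths in m; the calibration is good to about 2 mm. The wrist camera is an equidistant fisheye: a pixel r from the principal point sees the ray r / f radians off the axis. A picture is of the moment at which its call begins: read the wrist's pose just before it. camera_params takes no time and is no camera call; for the wrist camera it gives the pose at the moment of the call.
- bot.job_done(): hands the job in; it is judged then, once.
The state is a dict: "time": time; "q": joint angles; "qd": joint speeds; "joint_efforts": joint torques, N m; "ee_pos": TCP position; "tcp_rot": TCP orientation; "wrist_force": force on the tool from outside, world axes, zero at the start; "torque": the same for the moment, N m; "opening": finger opening in m; "grasp_force": force on a finger pad.
Only numpy, scipy, OpenCV 4.12 (cv2) and the standard library are available. Lean on these libraries where they do the work, as an engineer would, in place of code of your own. Each camera call takes 0.05 s, during which the arm holds its last target. There are 200 camera calls.

### The job

Strip the meter stacked on the turntable from the top down, one part at a time, leaving the rest of the stack standing: the bronze flange bearing goes in the small square tray, the toothed sprocket in the round dish, the vane wheel on the round pedestal, and last the black housing in the large rectangular tray with its long side along the tray's long side. Set each part down gently, upright and flat in the middle of its place, and let go of it.

Things in the scene. Friction and masses are not known exactly. Their poses are not given: they have to be found in the camera images.
- bearing: Bronze flange bearing, top part of the stack, about 180 g. Oval two-bolt flange 68 x 42 mm (long along its x), 8 mm thick, and on it a round upright barrel 32 mm in diameter that rises to 36 mm above the underside; grip the barrel. Origin: centre of the underside; z up. It stands loose on the sprocket's hub.
- sprocket: Zinc-grey idler sprocket, second from the top, about 250 g. Toothed disc 78 mm in diameter over the teeth, 9 mm thick, with a round upright hub 34 mm in diameter that rises to 38 mm above the underside; grip the hub. Origin: centre of the underside; z up. It stands loose on the vane wheel's hub.
- vane_wheel: Yellow plastic vane wheel, third from the top, about 150 g. Disc 104 mm in diameter, 6 mm thick, eight short radial vanes near its rim (33 to 51 mm from the axis) rising to 18 mm, and a round upright hub 38 mm in diameter rising to 46 mm above the underside; grip the hub above the vanes. Origin: centre of the underside; z up. It stands loose on the housing's neck.
- housing: Black meter housing, bottom of the stack, about 600 g. Rectangular base 124 mm (its x) by 96 mm (its y), 38 mm high, with a round upright neck 60 mm in diameter in the middle that rises to 80 mm above the underside; grip the neck. Origin: centre of the underside; z up. It stands loose on the turntable.
- turntable: Round steel turntable, 180 mm in diameter, 30 mm high, locked and fixed to the bench; the stack stands in its middle. Origin: centre of the underside, on the bench; z up.
- square_tray: Small square steel tray, 100 x 100 mm outside, walls 4 mm thick and 12 mm high, floor 4 mm above the bench; fixed. Place of the bearing. Origin: centre of the underside, on the bench; x and y along its sides, z up.
- round_dish: Round steel dish, 116 mm in diameter outside, rim 4 mm thick and 14 mm high, floor 5 mm above the bench; fixed. Place of the sprocket. Origin: centre of the underside, on the bench; z up.
- pedestal: Solid round steel pedestal without a rim, flat black rubber top 90 mm in diameter, 40 mm above the bench; fixed. Place of the vane wheel. Origin: centre of the underside, on the bench; z up.
- wash_tray: Large rectangular aluminium tray, 190 mm (its x) by 150 mm (its y) outside, walls 5 mm thick and 18 mm high, floor 5 mm above the bench; fixed. Place of the housing. Origin: centre of the underside, on the bench; z up.
There are look-alikes about, which are no part of the job. There is more than one size of the vane_wheel; the one meant has the size given above.

How it is judged:
By the outcome, as a careful person would: the job done as asked, in the order asked, and still so for the second after the job is handed in, with the robot touching nothing.
It also fails if it takes over 120 s, if anything falls off the work surface, if the arm or the gripper's body presses on something with over 40 N, if the wrist force passes 120 N, or if a joint passes its speed limit or range.

## Working session

There is one attempt and no reset: what is moved stays moved. The work goes in short steps, Python scripts to look and compute and a tool call to move; the robot and the scene stay as the last step left them, time stands still between calls to the robot, and variables do not carry over. Pictures are saved under pics/ and viewed, at most 17 in all, crops included, and the job is handed in when it is done.

Besides the shell and the picture viewer there is one more tool, called after "Call:" as name(argument=value, ...), one argument or row to a line, values as JSON. step_arm: Moves the arm, as the interface text tells. Its arguments: {"type":"object","properties":{"targets":{"type":"array","items":{"type":"array"}},"force":{"type":"number"}},"required":["targets"]}

```bash
mkdir -p pics; cat > h.py <<'E'
import numpy as np, cv2
from workcell import bot
def world(name, d=None):
    "per-pixel world points of a pinhole camera from depth"
    p=bot.camera_params(name); im,d=bot.camera(name)
    K=np.array(p["K"]);R=np.array(p["R"]);t=np.array(p["t"])
    v,u=np.mgrid[:d.shape[0],:d.shape[1]]
    X=np.stack([(u-K[0,2])/K[0,0]*d,(v-K[1,2])/K[1,1]*d,d],-1)
    return im,d,(X-t)@R
def save(n,im): cv2.imwrite("pics/"+n,im[...,::-1])
E
python3 - <<'E'
from h import *
s=bot.get_obs(); print({k:np.round(v,3) for k,v in s.items()})
for n in("top","scene"):
    im,d,W=world(n); save(n+".png",im); np.savez(n+".npz",im=im,d=d,W=W)
    p=bot.camera_params(n); print(n,np.round(p["K"],1).tolist(),np.round(p["R"],3).tolist(),np.round(-np.array(p["R"]).T@p["t"],3))
E
```

```text
{'time': np.float64(0.0), 'q': array([-7.1619e+01,  5.0100e+00,  1.0033e+01,  9.5100e+01, -1.0000e-03,
        9.0001e+01]), 'qd': array([ 0.059,  0.009, -0.049,  0.04 , -0.032, -0.028]), 'joint_efforts': array([-1.0000e-03, -5.2039e+01,  4.6481e+01,  1.6000e-02, -0.0000e+00,
        0.0000e+00]), 'ee_pos': array([ 0.173, -0.522,  0.231]), 'tcp_rot': array([-1.79923e+02,  1.00000e-03,  1.83800e+01]), 'wrist_force': array([ 0.437, -0.786,  0.366]), 'torque': array([-0.021,  0.011, -0.006]), 'grasp_force': np.float64(0.0), 'opening': np.float64(0.086)}
top [[470.1, 0.0, 273.6], [0.0, 470.1, 207.8], [0.0, 0.0, 1.0]] [[-0.027, -1.0, 0.012], [-0.997, 0.027, -0.069], [0.068, -0.013, -0.998]] [ 0.349 -0.062  1.244]
scene [[437.3, 0.0, 276.2], [0.0, 437.3, 214.9], [0.0, 0.0, 1.0]] [[-0.686, 0.727, -0.009], [0.604, 0.564, -0.563], [-0.405, -0.392, -0.826]] [0.822 0.312 0.986]
```

View pics/top.png

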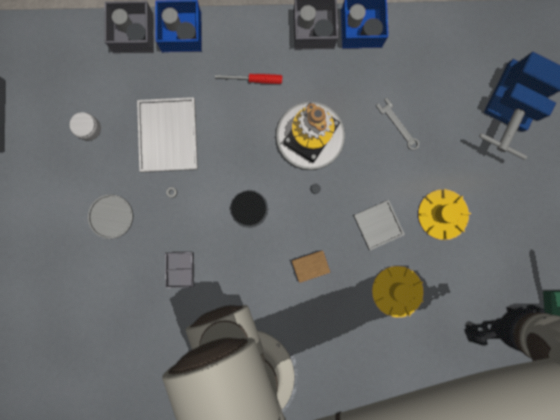

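View pics/scene.png

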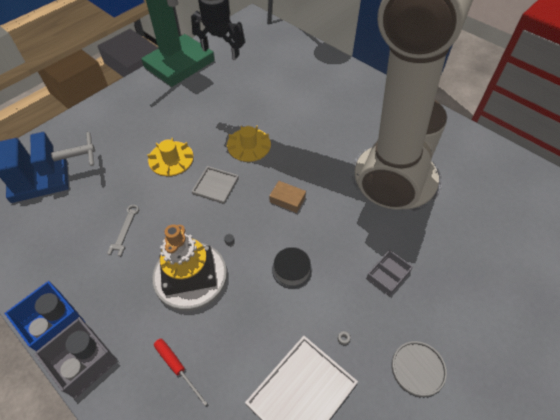

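Top view: stack near (313,125), wash tray (167,134), dish (111,217), pedestal (249,208), square tray (379,225). The look-alike wheels are at (444,214) and (399,292). The scene view confirms the stack order.

```bash
python3 - <<'E'
from h import *
for n in("top","scene"):
    z=np.load(n+".npz");W=z["W"];im=z["im"];d=z["d"]
    hsv=cv2.cvtColor(im,cv2.COLOR_RGB2HSV).astype(int)
    c=np.load("top.npz")["W"][125,313,:2] if n=="top" else c
    if n=="top": c=W[134,310,:2]
    print(n,"bench z",[np.round(W[a,b],3).tolist() for a,b in ((330,120),(160,230))] )
    near=(np.hypot(W[...,0]-c[0],W[...,1]-c[1])<.12)&(d>0)
    zz=W[...,2][near]; h,e=np.histogram(zz,np.arange(0,.26,.004)); print([(round(x,3),int(k)) for x,k in zip(e,h) if k>8])
    for nm,lo,hi in(("turnt",.024,.034),("housing base",.062,.073),("neck",.105,.113),("vane disc",.112,.124),("vanetop",.124,.133),("vane hub",.15,.16),("sprk disc",.16,.172),("hub",.19,.1965),("flange",.198,.206),("barrel",.226,.24)):
        m=near&(W[...,2]>lo)&(W[...,2]<hi)
        if m.sum()>5:
            P=W[m][:,:2].astype(np.float32); (cx,cy),r=cv2.minEnclosingCircle(P); a=cv2.minAreaRect(P*1000)
            print(nm,m.sum(),"circ",round(cx,4),round(cy,4),round(r,4),"z",round(float(np.median(W[m][:,2])),4),"rect",np.round(a[0],1),np.round(a[1],1),round(a[2],1))
z=np.load("top.npz");W=z["W"]
for nm,(u,v),rad,lo,hi in(("wash",(167,134),.14,.012,.03),("dish",(111,217),.08,.010,.03),("ped",(249,208),.06,.033,.06),("sq",(379,225),.08,.0085,.03),("yel1",(444,214),.075,.003,.01),("yel1",(444,214),.075,.03,.08),("yel2",(399,292),.075,.003,.1)):
    c=W[v,u,:2]; m=(np.hypot(W[...,0]-c[0],W[...,1]-c[1])<rad)&(W[...,2]>lo)&(W[...,2]<hi)
    P=W[m][:,:2].astype(np.float32); 
    if len(P)<5: print(nm,len(P),W[v,u]);continue
    (cx,cy),r=cv2.minEnclosingCircle(P);a=cv2.minAreaRect(P*1000)
    print(nm,m.sum(),np.round(W[v,u],4),"circ",round(cx,4),round(cy,4),round(r,4),"z",round(float(np.median(W[m][:,2])),4),"rect",np.round(a[0],1),np.round(a[1],1),round(a[2],1))
im=z["im"]; save("crop.png",cv2.resize(im[80:180,260:380],None,fx=6,fy=6,interpolation=cv2.INTER_CUBIC))
E
```

```text
top bench z [[0.128, 0.329, 0.001], [0.566, 0.035, 0.001]]
[(np.float64(0.0), 986), (np.float64(0.004), 88), (np.float64(0.012), 21), (np.float64(0.016), 41), (np.float64(0.02), 50), (np.float64(0.024), 370), (np.float64(0.028), 958), (np.float64(0.032), 255), (np.float64(0.036), 18), (np.float64(0.04), 12), (np.float64(0.044), 10), (np.float64(0.048), 14), (np.float64(0.056), 11), (np.float64(0.06), 62), (np.float64(0.064), 261), (np.float64(0.068), 151), (np.float64(0.072), 12), (np.float64(0.108), 35), (np.float64(0.112), 311), (np.float64(0.116), 210), (np.float64(0.12), 21), (np.float64(0.124), 45), (np.float64(0.128), 14), (np.float64(0.156), 18), (np.float64(0.16), 148), (np.float64(0.164), 198), (np.float64(0.168), 12), (np.float64(0.196), 48), (np.float64(0.2), 146), (np.float64(0.204), 25), (np.float64(0.224), 39), (np.float64(0.228), 109), (np.float64(0.232), 15)]
turnt 1523 circ 0.6226 -0.1791 0.09 z 0.0295 rect [ 621.4 -178.8] [178.4 175.9] 66.3
housing base 466 circ 0.6235 -0.1778 0.0758 z 0.0671 rect [ 622.8 -178.5] [ 95.8 124. ] 55.0
neck 74 circ 0.6243 -0.1776 0.0522
[... 2641 characters left out ...]
 0.1206 z 0.017 rect [637.8 199.3] [192.4 151.4] 1.3
dish 226 [0.4215 0.3489 0.0074] circ 0.4241 0.3507 0.0585 z 0.0131 rect [425.5 350.4] [114.7 112.7] 88.6
ped 959 [ 0.4332 -0.0146  0.0407] circ 0.4354 -0.0127 0.0449 z 0.0394 rect [436.1 -11.8] [87.6 87.9] 88.6
sq 234 [ 0.3815 -0.3552  0.005 ] circ 0.383 -0.3526 0.0687 z 0.0112 rect [ 383.5 -353.5] [ 99.9 100.8] 22.1
yel1 1163 [ 0.4036 -0.5098  0.0561] circ 0.4036 -0.5097 0.075 z 0.0067 rect [ 403.1 -512. ] [138.7 144.4] 2.5
yel1 354 [ 0.4036 -0.5098  0.0561] circ 0.407 -0.5264 0.0255 z 0.0579 rect [ 406.  -526.2] [49.7 46.5] 86.4
yel2 2019 [ 0.211  -0.3859  0.0573] circ 0.211 -0.3859 0.0751 z 0.0082 rect [ 211.  -387.7] [144.8 145. ] 23.1
```

View pics/crop.png

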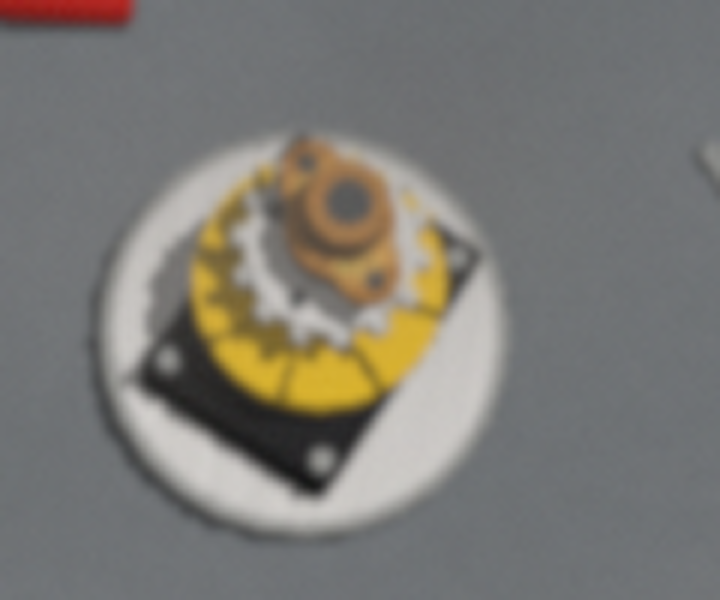

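Call:
step_arm(
  targets=[
    [0.75,[20,20,40],[0,0,0]],
    [0.75,[60,50,60],[0,0,0]],
    [0.75,[100,80,70],[0,0,0]],
    [0.75,[140,110,70],[0,0,0]],
    [0.75,[180,140,70],[0,0,0]],
    [0.75,[220,170,70],[0,0,0]],
    [0.75,[260,200,70],[0,0,0]],
    [0.75,[300,230,70],[0,0,0]],
  ],
  force=50,
)

```text
time: 0.9
ee_pos: [0.471, -0.2932, 0.3011]
tcp_rot: [-180.0, 0.0, 18.4]
wrist_force: [0.0, -0.4, -0.1]
opening: 0.0638
grasp_force: 0.0
```

Call:
step_arm(
  targets=[
    [0.75,[40,30,0],[0,0,0]],
    [0.75,[80,60,0],[0,0,0]],
    [0.75,[110,84,0],[0,0,0]],
    [0.75,[130,100,0],[0,0,0]],
    [0.75,[140,108,0],[0,0,0]],
    [0.75,[140,108,0],[0,0,0]],
  ],
)

```text
time: 1.5
ee_pos: [0.6104, -0.186, 0.3003]
tcp_rot: [-180.0, 0.1, 18.5]
wrist_force: [-0.4, -0.2, 0.1]
opening: 0.064
grasp_force: 0.0
```

```bash
python3 - <<'E'
from h import *
s=bot.get_obs(); print(s["ee_pos"],s["qd"])
im,d=bot.camera("wrist"); save("w1.png",im)
s=bot.get_obs(); print(s["ee_pos"],s["tcp_rot"])
p=bot.camera_params("wrist");print(np.round(p["K"],1).tolist(), -np.array(p["R"]).T@p["t"])
E
```

```text
[ 0.61036827 -0.18599285  0.30026678] [-2.11164679 -2.11444502 -1.54829097  0.19167513 -0.44151222 -1.14087039]
[ 0.60954139 -0.18686589  0.30079504] [-1.79977251e+02  5.58830089e-02  1.84154351e+01]
[[325.2, 0.0, 277.8], [0.0, 325.2, 207.7], [0.0, 0.0, 1.0]] [ 0.68554172 -0.16162959  0.44299706]
```

View pics/w1.png

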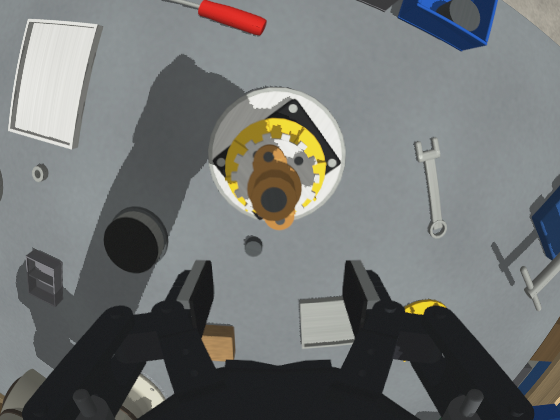

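Wrist view: barrel bore at (274,199), stack upright, fingers clear. I'll settle, then cast the ray to cross-check.

Call:
step_arm(
  targets=[
    [0.75,[0,0,0],[0,0,0]],
    [0.75,[0,0,0],[0,0,0]],
    [0.75,[0,0,0],[0,0,0]],
  ],
)

```text
time: 1.85
ee_pos: [0.609, -0.1876, 0.3018]
tcp_rot: [180.0, -0.0, 18.3]
wrist_force: [0.2, -0.1, 0.1]
opening: 0.0642
grasp_force: 0.0
```

```bash
cat >> h.py <<'E'
def ray(u,v,z,p):
    K=np.array(p["K"]);R=np.array(p["R"]);t=np.array(p["t"])
    a=np.array([(u-K[0,2])/K[0,0],(v-K[1,2])/K[1,1]]);th=np.hypot(*a)
    dc=np.r_[np.sin(th)*a/th,np.cos(th)]@R; c=-R.T@t
    return c+dc*(z-c[2])/dc[2]
def wlook(name,ztop,rad,xy):
    "wrist view: centre of the round top face at height ztop near xy, from the depth mask"
    p=bot.camera_params("wrist"); im,d=bot.camera("wrist"); save(name,im)
    K=np.array(p["K"]);R=np.array(p["R"]);t=np.array(p["t"])
    v,u=np.mgrid[:d.shape[0],:d.shape[1]]; a=np.stack([(u-K[0,2])/K[0,0],(v-K[1,2])/K[1,1]],-1)
    th=np.linalg.norm(a,axis=-1)+1e-9
    rr=np.concatenate([np.sin(th)[...,None]*a/th[...,None],np.cos(th)[...,None]],-1)
    W=(rr/rr[...,2:]*d[...,None]-t)@R
    m=(abs(W[...,2]-ztop)<.005)&(np.hypot(W[...,0]-xy[0],W[...,1]-xy[1])<rad)&(d>0)
    P=W[m][:,:2].astype(np.float32); (cx,cy),r=cv2.minEnclosingCircle(P); b=cv2.minAreaRect(P*1000)
    print(m.sum(),"circ",round(cx,4),round(cy,4),round(r,4),"z",np.median(W[m][:,2]),"rect",np.round(b[0],1),np.round(b[1],1),round(b[2],1))
    return im,W
E
python3 - <<'E'
from h import *
s=bot.get_obs(); print(s["ee_pos"],s["tcp_rot"],np.round(s["qd"],2))
im,W=wlook("w2.png",.230,.03,(.625,-.177))
E
```

```text
[ 0.60897428 -0.18763195  0.30184265] [ 1.79973205e+02 -2.81188557e-02  1.83016105e+01] [ 0.32  0.24  0.22 -0.03 -0.    0.1 ]
1609 circ 0.6249 -0.1773 0.0161 z 0.22976335645229465 rect [ 624.9 -177.2] [31.3 31.1] 78.9
```

Call:
step_arm(
  targets=[
    [0.75,[10,6,0],[0,0,0]],
    [0.75,[16,10,-10],[0,0,0]],
    [0.75,[16,10,-30],[0,0,0]],
    [0.75,[16,10,-50],[0,0,0]],
    [0.75,[16,10,-65],[0,0,0]],
    [0.75,[16,10,-72],[0,0,0]],
    [0.75,[16,10,-72],[0,0,0]],
    [0.75,[16,10,-72],[0,0,0]],
  ],
)

```text
time: 2.7
ee_pos: [0.6257, -0.1768, 0.2298]
tcp_rot: [180.0, -0.0, 18.4]
wrist_force: [-0.0, 0.0, 0.1]
opening: 0.0644
grasp_force: 0.0
```

Call:
step_arm(
  targets=[
    [0.75,[-0.7,-0.4,-12],[0,0,0]],
    [0.75,[-0.7,-0.4,-22],[0,0,0]],
    [0.75,[-0.7,-0.4,-25],[0,0,0]],
    [0.75,[-0.7,-0.4,-25],[0,0,0]],
    [0.75,[-0.7,-0.4,-25],[0,0,0]],
  ],
)

```text
time: 3.2
ee_pos: [0.6251, -0.1772, 0.2047]
tcp_rot: [180.0, -0.0, 18.4]
wrist_force: [-0.1, -0.6, -0.1]
opening: 0.0639
grasp_force: 0.0
```

Call:
step_arm(
  targets=[
    [0.5,[0,0,0],[0,0,0]],
    [0.42,[0,0,0],[0,0,0]],
    [0.38,[0,0,0],[0,0,0]],
    [0.34,[0,0,0],[0,0,0]],
    [0.3,[0,0,0],[0,0,0]],
    [0.2,[0,0,0],[0,0,0]],
    [0.2,[0,0,0],[0,0,0]],
    [0.2,[0,0,0],[0,0,0]],
  ],
)

```text
time: 4.0
ee_pos: [0.6252, -0.1773, 0.2048]
tcp_rot: [180.0, -0.0, 18.4]
wrist_force: [0.5, -1.9, 6.0]
opening: 0.0306
grasp_force: 49.7
```

Call:
step_arm(
  targets=[
    [0.2,[0,0,3],[0,0,0]],
    [0.2,[0,0,10],[0,0,0]],
    [0.2,[0,0,22],[0,0,0]],
    [0.2,[0,0,38],[0,0,0]],
    [0.2,[0,0,50],[0,0,0]],
    [0.2,[0,0,56],[0,0,0]],
    [0.2,[0,0,56],[0,0,0]],
    [0.2,[0,0,56],[0,0,0]],
  ],
)

```text
time: 4.8
ee_pos: [0.6249, -0.1771, 0.2596]
tcp_rot: [-180.0, 0.0, 18.4]
wrist_force: [-0.3, 0.6, -2.5]
opening: 0.0307
grasp_force: 49.6
```

```bash
python3 - <<'E'
from h import *
for n,cr in (("scene",(slice(170,320),slice(120,320))),):
    im,d,W=world(n); save(n+"2.png",cv2.resize(im[cr],None,fx=4,fy=4,interpolation=cv2.INTER_CUBIC)); np.savez(n+"2.npz",im=im,d=d,W=W)
E
```

```text
(no output)
```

View pics/scene2.png

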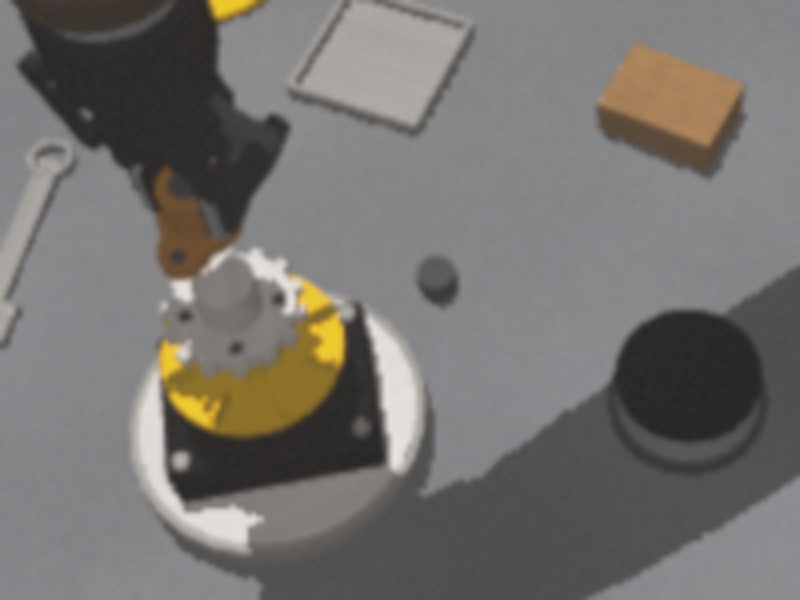

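Bearing is held; the sprocket and the rest stand. Now over the square tray.

Call:
step_arm(
  targets=[
    [0.2,[-10,-7,15],[0,0,0]],
    [0.2,[-40,-29,20],[0,0,0]],
    [0.2,[-75,-54,10],[0,0,0]],
    [0.2,[-110,-80,-10],[0,0,0]],
    [0.2,[-145,-105,-40],[0,0,0]],
    [0.2,[-180,-131,-70],[0,0,0]],
    [0.2,[-210,-153,-100],[0,0,0]],
    [0.2,[-230,-167,-130],[0,0,0]],
  ],
)

```text
time: 5.65
ee_pos: [0.3924, -0.3455, 0.1304]
tcp_rot: [179.9, -0.0, 18.3]
wrist_force: [0.8, -0.6, -1.7]
opening: 0.0305
grasp_force: 49.8
```

Call:
step_arm(
  targets=[
    [0.2,[-8,-6,-20],[0,0,0]],
    [0.2,[-12,-9,-30],[0,0,0]],
    [0.2,[-12,-9,-40],[0,0,0]],
    [0.2,[-12,-9,-45],[0,0,0]],
    [0.2,[-12,-9,-45],[0,0,0]],
    [0.2,[-12,-9,-45],[0,0,0]],
  ],
)

```text
time: 6.25
ee_pos: [0.3838, -0.353, 0.086]
tcp_rot: [180.0, -0.0, 18.4]
wrist_force: [-0.0, -0.3, -1.8]
opening: 0.0308
grasp_force: 49.9
```

```bash
python3 - <<'E'
from h import *
s=bot.get_obs(); print(s["ee_pos"],s["tcp_rot"],s["wrist_force"])
im,W=wlook("w3.png",.012,.085,(.383,-.353))
im,W=wlook("w3.png",.0115,.085,(.383,-.353))
E
```

```text
[ 0.38375111 -0.35301261  0.08602825] [ 1.79957710e+02 -2.67399935e-02  1.84380369e+01] [-1.73894213e-03 -3.39233222e-01 -1.81975704e+00]
2536 circ 0.3833 -0.3542 0.0701 z 0.011578388238879085 rect [ 383.1 -354. ] [ 99.9 100.5] 22.4
2618 circ 0.3829 -0.3545 0.0702 z 0.011521897034342804 rect [ 383.1 -354.1] [100.2 100.6] 22.3
```

View pics/w3.png

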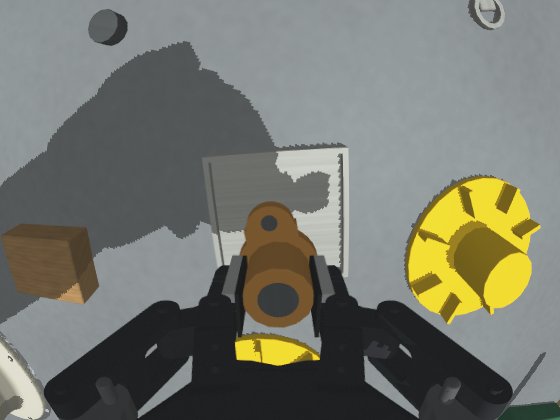

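Bearing hangs straight, flange along the tray sides, tray centre (.383,-.354). Lowering.

Call:
step_arm(
  targets=[
    [0.2,[-0.6,-1,-20],[0,0,0]],
    [0.2,[-0.6,-1,-40],[0,0,0]],
    [0.2,[-0.6,-1,-55],[0,0,0]],
    [0.2,[-0.6,-1,-64],[0,0,0]],
    [0.2,[-0.6,-1,-67],[0,0,0]],
    [0.2,[-0.6,-1,-69],[0,0,0]],
    [0.2,[-0.6,-1,-70],[0,0,0]],
    [0.2,[-0.6,-1,-70],[0,0,0]],
  ],
)

```text
time: 7.15
ee_pos: [0.3827, -0.3544, 0.0158]
tcp_rot: [180.0, -0.0, 18.4]
wrist_force: [-0.0, 0.7, -2.7]
opening: 0.0304
grasp_force: 49.9
```

Call:
step_arm(
  targets=[
    [0.2,[0,0,-0.5],[0,0,0]],
    [0.2,[0,0,-1],[0,0,0]],
    [0.2,[0,0,-1],[0,0,0]],
  ],
)

```text
time: 7.45
ee_pos: [0.3826, -0.3544, 0.0148]
tcp_rot: [180.0, -0.0, 18.4]
wrist_force: [-1.4, 0.9, 1.1]
opening: 0.0307
grasp_force: 50.3
```

Call:
step_arm(
  targets=[
    [0.4,[0,0,0],[0,0,0]],
    [0.5,[0,0,0],[0,0,0]],
    [0.6,[0,0,0],[0,0,0]],
    [0.75,[0,0,0],[0,0,0]],
    [0.75,[0,0,15],[0,0,0]],
    [0.75,[0,0,40],[0,0,0]],
    [0.75,[0,0,80],[0,0,0]],
    [0.75,[0,0,120],[0,0,0]],
  ],
)

```text
time: 8.25
ee_pos: [0.3821, -0.3539, 0.1365]
tcp_rot: [-180.0, 0.0, 18.4]
wrist_force: [-0.5, -0.5, -0.1]
opening: 0.064
grasp_force: 0.0
```

Call:
step_arm(
  targets=[
    [0.75,[20,15,40],[0,0,0]],
    [0.75,[55,40,80],[0,0,0]],
    [0.75,[95,68,115],[0,0,0]],
    [0.75,[130,94,125],[0,0,0]],
    [0.75,[165,120,125],[0,0,0]],
    [0.75,[200,145,125],[0,0,0]],
    [0.75,[225,163,125],[0,0,0]],
    [0.75,[232,169,125],[0,0,0]],
  ],
)

```text
time: 9.05
ee_pos: [0.6163, -0.1828, 0.2592]
tcp_rot: [-180.0, 0.0, 18.5]
wrist_force: [0.5, -0.5, -1.0]
opening: 0.0645
grasp_force: 0.0
```

Call:
step_arm(
  targets=[
    [0.75,[0,0,0],[0,0,0]],
    [0.75,[0,0,0],[0,0,0]],
    [0.75,[0,0,0],[0,0,0]],
  ],
)

```text
time: 9.35
ee_pos: [0.6134, -0.1862, 0.2601]
tcp_rot: [180.0, -0.0, 18.3]
wrist_force: [-0.7, -1.0, -0.6]
opening: 0.0638
grasp_force: 0.0
```

```bash
python3 - <<'E'
from h import *
s=bot.get_obs(); print(s["ee_pos"],s["tcp_rot"],s["wrist_force"])
im,W=wlook("w4.png",.194,.03,(.625,-.177))
im,d,W=world("top"); save("t4.png",cv2.resize(im[180:280,320:440],None,fx=5,fy=5,interpolation=cv2.INTER_CUBIC))
m=(abs(W[...,2]-.040)<.006)&(np.hypot(W[...,0]-.383,W[...,1]+.354)<.04)
P=W[m][:,:2].astype(np.float32);print(cv2.minEnclosingCircle(P),np.median(W[m][:,2]))
m=(abs(W[...,2]-.012)<.003)&(np.hypot(W[...,0]-.383,W[...,1]+.354)<.038)
P=W[m][:,:2].astype(np.float32)*1000;print(cv2.minAreaRect(P))
E
```

```text
[ 0.61342569 -0.18621568  0.26010718] [ 1.79966533e+02 -2.76666499e-02  1.82965924e+01] [-0.71685037 -1.01969191 -0.64919092]
1879 circ 0.6251 -0.1772 0.0172 z 0.19362962210563567 rect [ 625.4 -177.5] [33.  33.2] 16.9
((0.38274261355400085, -0.35330456495285034), 0.015852907672524452) 0.0392252206546947
((381.9282531738281, -353.0448913574219), (64.30358123779297, 40.30094528198242), 43.15484619140625)
```

View pics/w4.png

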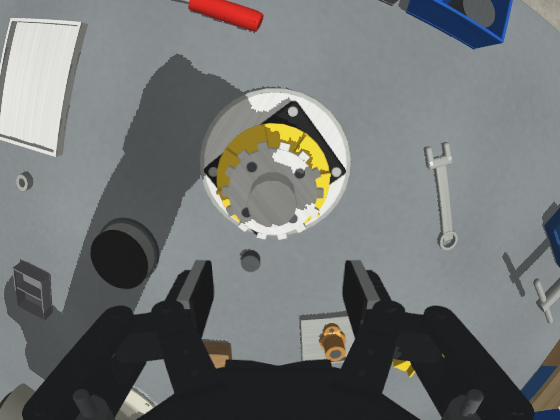

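Bearing is flat in the tray, seen at (333,342), and the sprocket hub is at (.625,-.177). Next, the sprocket.

Call:
step_arm(
  targets=[
    [0.75,[8,6,0],[0,0,0]],
    [0.75,[12,9,-8],[0,0,0]],
    [0.75,[12,9,-28],[0,0,0]],
    [0.75,[12,9,-50],[0,0,0]],
    [0.75,[12,9,-68],[0,0,0]],
    [0.75,[12,9,-78],[0,0,0]],
    [0.75,[12,9,-80],[0,0,0]],
    [0.75,[12,9,-80],[0,0,0]],
  ],
)

```text
time: 10.25
ee_pos: [0.6265, -0.1761, 0.1794]
tcp_rot: [180.0, 0.0, 18.4]
wrist_force: [0.2, 0.0, 1.1]
opening: 0.0639
grasp_force: 0.0
```

Call:
step_arm(
  targets=[
    [0.75,[0,0,-6],[0,0,0]],
    [0.75,[0,0,-11],[0,0,0]],
    [0.75,[0,0,-12],[0,0,0]],
    [0.75,[0,0,-12],[0,0,0]],
    [0.75,[0,0,-12],[0,0,0]],
  ],
)

```text
time: 10.75
ee_pos: [0.6264, -0.1762, 0.1675]
tcp_rot: [180.0, -0.0, 18.4]
wrist_force: [-0.9, -0.0, 0.2]
opening: 0.0636
grasp_force: 0.0
```

Call:
step_arm(
  targets=[
    [0.5,[-1,-1,0],[0,0,0]],
    [0.45,[-1,-1,0],[0,0,0]],
    [0.42,[-1,-1,0],[0,0,0]],
    [0.38,[-1,-1,0],[0,0,0]],
    [0.34,[-1,-1,0],[0,0,0]],
    [0.2,[-1,-1,0],[0,0,0]],
    [0.2,[-1,-1,0],[0,0,0]],
    [0.2,[-1,-1,0],[0,0,0]],
  ],
)

```text
time: 11.55
ee_pos: [0.6254, -0.1772, 0.1676]
tcp_rot: [180.0, -0.0, 18.4]
wrist_force: [-1.8, -0.2, 4.4]
opening: 0.0327
grasp_force: 49.5
```

Call:
step_arm(
  targets=[
    [0.2,[0,0,3],[0,0,0]],
    [0.2,[0,0,10],[0,0,0]],
    [0.2,[0,0,22],[0,0,0]],
    [0.2,[0,0,38],[0,0,0]],
    [0.2,[0,0,50],[0,0,0]],
    [0.2,[0,0,56],[0,0,0]],
    [0.2,[0,0,56],[0,0,0]],
    [0.2,[0,0,56],[0,0,0]],
  ],
  force=60,
)

```text
time: 12.35
ee_pos: [0.6254, -0.1771, 0.2228]
tcp_rot: [-180.0, 0.0, 18.4]
wrist_force: [-0.3, -0.5, -3.3]
opening: 0.0322
grasp_force: 59.7
```

```bash
python3 - <<'E'
from h import *
s=bot.get_obs(); print(s["ee_pos"],s["wrist_force"])
im,d,W=world("scene"); save("s5.png",cv2.resize(im[170:320,120:320],None,fx=3,fy=3,interpolation=cv2.INTER_CUBIC))
E
```

```text
[ 0.62535855 -0.177136    0.22280942] [-0.28722954 -0.48956569 -3.30055142]
```

View pics/s5.png

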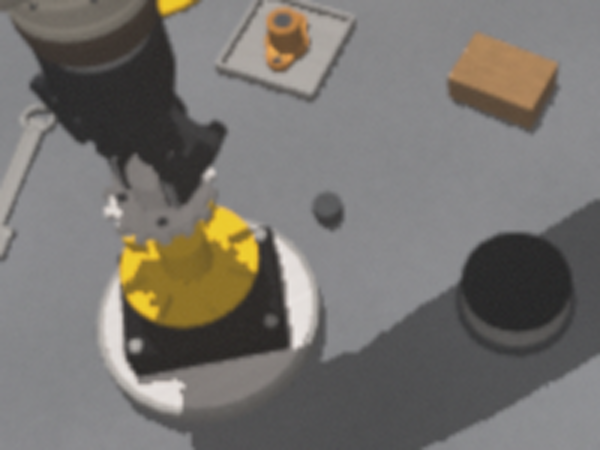

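Sprocket lifted cleanly, vane wheel undisturbed. To the dish.

Call:
step_arm(
  targets=[
    [0.2,[-5,15,15],[0,0,0]],
    [0.2,[-18,48,20],[0,0,0]],
    [0.2,[-34,90,20],[0,0,0]],
    [0.2,[-50,132,10],[0,0,0]],
    [0.2,[-66,174,0],[0,0,0]],
    [0.2,[-82,216,-10],[0,0,0]],
    [0.2,[-98,258,-30],[0,0,0]],
    [0.2,[-114,300,-50],[0,0,0]],
  ],
)

```text
time: 13.2
ee_pos: [0.5101, 0.1249, 0.1735]
tcp_rot: [-180.0, -0.1, 18.4]
wrist_force: [1.0, 1.5, -2.9]
opening: 0.0326
grasp_force: 60.1
```

Call:
step_arm(
  targets=[
    [0.2,[-16,42,-15],[0,0,0]],
    [0.2,[-32,84,-30],[0,0,0]],
    [0.2,[-48,126,-45],[0,0,0]],
    [0.2,[-64,168,-60],[0,0,0]],
    [0.2,[-78,203,-75],[0,0,0]],
    [0.2,[-86,224,-85],[0,0,0]],
    [0.2,[-87,228,-90],[0,0,0]],
    [0.2,[-87,228,-90],[0,0,0]],
  ],
)

```text
time: 14.0
ee_pos: [0.4815, 0.21, 0.0928]
tcp_rot: [-177.9, 0.1, 22.5]
wrist_force: [0.5, 0.2, -2.5]
opening: 0.0322
grasp_force: 60.2
```

Call:
step_arm(
  targets=[
    [0.2,[0,0,0],[0,0,0]],
    [0.2,[0,0,0],[0,0,0]],
    [0.2,[0,0,0],[0,0,0]],
  ],
)

```text
time: 14.3
ee_pos: [0.4815, 0.2105, 0.0939]
tcp_rot: [-177.9, 0.0, 22.5]
wrist_force: [1.0, -0.3, -3.0]
opening: 0.0322
grasp_force: 60.2
```

```bash
python3 - <<'E'
from h import *
s=bot.get_obs(); print(s["ee_pos"],s["tcp_rot"],s["wrist_force"])
im,W=wlook("w6.png",.0125,.07,(.4245,.3505))
im,W=wlook("w6.png",.0135,.07,(.4245,.3505))
# algebraic circle fit on outer-rim band
m=(abs(W[...,2]-.0135)<.003)&(abs(np.hypot(W[...,0]-.4245,W[...,1]-.3505)-.056)<.006)
P=W[m];A=np.c_[2*P[:,:2],np.ones(len(P))];c=np.linalg.lstsq(A,(P[:,:2]**2).sum(1),rcond=None)[0];print(c[:2],np.sqrt(c[2]+c[0]**2+c[1]**2))
E
```

```text
[0.48151891 0.21049744 0.09386709] [-1.77889957e+02  3.73938917e-02  2.25245818e+01] [ 1.0053503  -0.33411688 -2.99478528]
2468 circ 0.4225 0.3501 0.0591 z 0.013179937410596702 rect [423.4 350.3] [115.4 115.3] 5.3
2282 circ 0.4233 0.3506 0.0586 z 0.013277383862959086 rect [423.5 350.1] [114.7 115.8] 54.4
[0.4237872  0.35000601] 0.05555640827674365
```

View pics/w6.png

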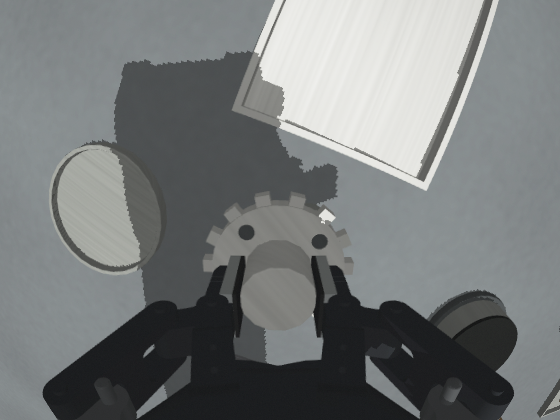

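The arm stopped short and slightly tilted with the sprocket still held, and no contact force. Checking the joints.

```bash
python3 - <<'E'
from h import *
s=bot.get_obs(); print(np.round(s["q"],2),np.round(s["qd"],1),s["joint_efforts"])
E
```

```text
[ 22.48   1.2   -9.08  79.76   2.11 179.95] [ 0.1 -0.  -0.   0.  -0.  -0. ] [-4.89442796e-02 -4.93759596e+01  4.80563343e+01  1.47536583e-02
  1.44163677e-01  2.27741275e-04]
```

Joint 6 hit 180°, since q6 = q1 − yaw + 180. Turning the tool +yaw to free it.

Call:
step_arm(
  targets=[
    [0.2,[0,0,10],[0,0,0.13]],
    [0.2,[0,0,20],[0,0,0.26]],
    [0.2,[0,0,20],[0,0,0.39]],
    [0.2,[0,0,20],[0,0,0.52]],
    [0.2,[0,0,20],[0,0,0.65]],
    [0.2,[0,0,20],[0,0,0.78]],
    [0.2,[0,0,20],[0,0,0.9]],
    [0.2,[0,0,20],[0,0,0.9]],
  ],
)

```text
time: 15.2
ee_pos: [0.4813, 0.2107, 0.1136]
tcp_rot: [-177.9, 0.1, 74.2]
wrist_force: [0.2, 0.9, -3.0]
opening: 0.0325
grasp_force: 60.3
```

Call:
step_arm(
  targets=[
    [0.2,[0,0,0],[0,0,0]],
    [0.2,[0,0,0],[0,0,0]],
    [0.2,[0,0,0],[0,0,0]],
  ],
)

```text
time: 15.5
ee_pos: [0.4812, 0.2106, 0.1135]
tcp_rot: [-177.9, 0.1, 74.0]
wrist_force: [-0.5, 0.4, -3.5]
opening: 0.0324
grasp_force: 60.3
```

Call:
step_arm(
  targets=[
    [0.2,[-8,19,0],[-0.01,-0.035,0]],
    [0.2,[-22,54,0],[-0.01,-0.035,0]],
    [0.2,[-37,90,-5],[-0.01,-0.035,0]],
    [0.2,[-50,120,-15],[-0.01,-0.035,0]],
    [0.2,[-56,136,-25],[-0.01,-0.035,0]],
    [0.2,[-58,140,-30],[-0.01,-0.035,0]],
    [0.2,[-58,140,-33],[-0.01,-0.035,0]],
    [0.2,[-58,140,-33],[-0.01,-0.035,0]],
  ],
)

```text
time: 16.3
ee_pos: [0.4235, 0.3496, 0.08]
tcp_rot: [-180.0, 0.1, 74.1]
wrist_force: [-0.1, -0.1, -1.2]
opening: 0.0324
grasp_force: 60.4
```

Call:
step_arm(
  targets=[
    [0.2,[0,0,0],[0,0,0]],
    [0.2,[0,0,0],[0,0,0]],
  ],
)

```text
time: 16.5
ee_pos: [0.4239, 0.35, 0.0809]
tcp_rot: [180.0, 0.0, 74.0]
wrist_force: [-0.3, 0.3, -2.1]
opening: 0.0326
grasp_force: 60.4
```

```bash
python3 - <<'E'
from h import *
s=bot.get_obs(); print(s["ee_pos"],s["tcp_rot"],s["wrist_force"],s["q"])
im,W=wlook("w7.png",.0135,.07,(.4245,.3505))
m=(abs(W[...,2]-.0135)<.003)&(abs(np.hypot(W[...,0]-.4245,W[...,1]-.3505)-.056)<.006)
P=W[m];A=np.c_[2*P[:,:2],np.ones(len(P))];c=np.linalg.lstsq(A,(P[:,:2]**2).sum(1),rcond=None)[0];print(c[:2],np.sqrt(c[2]+c[0]**2+c[1]**2))
E
```

```text
[0.42388671 0.34995724 0.08091425] [1.79998067e+02 4.78525854e-02 7.40303290e+01] [-0.31471765  0.27407661 -2.11591535] [ 3.95576585e+01  4.70267519e+00 -6.84342787e+00  7.84922525e+01
 -2.86784977e-02  1.45527338e+02]
2108 circ 0.4231 0.351 0.0581 z 0.013359159854723909 rect [427.7 366.1] [ 83.7 115.2] 73.0
[0.42331466 0.35130522] 0.05537375561149185
```

View pics/w7.png

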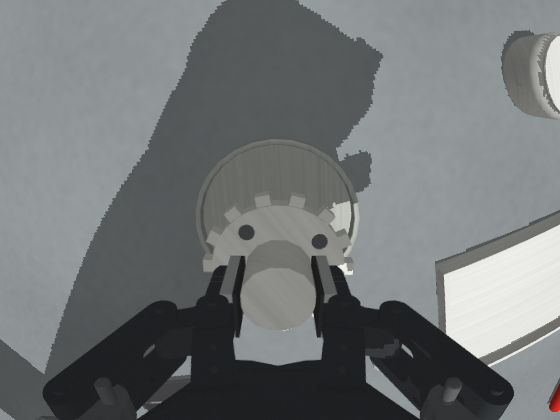

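Sprocket hangs upright over the dish (dish arc (200–357,140–270)). Lowering.

Call:
step_arm(
  targets=[
    [0.2,[-0.4,0.8,-18],[0,0,0]],
    [0.2,[-0.4,0.8,-38],[0,0,0]],
    [0.2,[-0.4,0.8,-50],[0,0,0]],
    [0.2,[-0.4,0.8,-57],[0,0,0]],
    [0.2,[-0.4,0.8,-60],[0,0,0]],
    [0.2,[-0.4,0.8,-62],[0,0,0]],
    [0.2,[-0.4,0.8,-63],[0,0,0]],
    [0.2,[-0.4,0.8,-63],[0,0,0]],
  ],
)

```text
time: 17.35
ee_pos: [0.4231, 0.3516, 0.0179]
tcp_rot: [-180.0, 0.0, 74.1]
wrist_force: [-0.9, -0.4, -3.0]
opening: 0.0326
grasp_force: 60.4
```

Call:
step_arm(
  targets=[
    [0.2,[0,0,-0.5],[0,0,0]],
    [0.2,[0,0,-1],[0,0,0]],
    [0.2,[0,0,-1],[0,0,0]],
  ],
)

```text
time: 17.65
ee_pos: [0.423, 0.3515, 0.0167]
tcp_rot: [-180.0, 0.1, 74.1]
wrist_force: [0.5, 0.4, -2.0]
opening: 0.0321
grasp_force: 60.7
```

Call:
step_arm(
  targets=[
    [0.2,[0,0,-0.4],[0,0,0]],
    [0.2,[0,0,-0.8],[0,0,0]],
    [0.2,[0,0,-0.8],[0,0,0]],
  ],
)

```text
time: 17.95
ee_pos: [0.423, 0.3515, 0.0166]
tcp_rot: [180.0, 0.0, 74.1]
wrist_force: [-2.6, -3.0, 6.7]
opening: 0.0326
grasp_force: 61.4
```

Call:
step_arm(
  targets=[
    [0.4,[0,0,0],[0,0,0]],
    [0.5,[0,0,0],[0,0,0]],
    [0.6,[0,0,0],[0,0,0]],
    [0.75,[0,0,0],[0,0,0]],
    [0.75,[0,0,15],[0,0,0]],
    [0.75,[0,0,40],[0,0,0]],
    [0.75,[0,0,80],[0,0,0]],
    [0.75,[0,0,120],[0,0,0]],
  ],
)

```text
time: 18.75
ee_pos: [0.4225, 0.3511, 0.1378]
tcp_rot: [-180.0, 0.1, 74.1]
wrist_force: [1.6, 0.7, 0.6]
opening: 0.0642
grasp_force: 0.0
```

Call:
step_arm(
  targets=[
    [0.75,[6,-15,30],[0,0,0]],
    [0.75,[20,-52,60],[0,0,0]],
    [0.75,[35,-92,80],[0,0,0]],
    [0.75,[50,-132,90],[0,0,0]],
    [0.75,[66,-174,90],[0,0,0]],
    [0.75,[82,-216,90],[0,0,0]],
    [0.75,[98,-258,90],[0,0,0]],
    [0.75,[114,-300,90],[0,0,0]],
  ],
)

```text
time: 19.55
ee_pos: [0.5371, 0.0496, 0.2271]
tcp_rot: [179.9, 0.0, 74.1]
wrist_force: [0.1, 1.0, 0.2]
opening: 0.0642
grasp_force: 0.0
```

Call:
step_arm(
  targets=[
    [0.75,[16,-42,0],[0,0,0]],
    [0.75,[32,-84,0],[0,0,0]],
    [0.75,[48,-126,0],[0,0,0]],
    [0.75,[64,-165,0],[0,0,0]],
    [0.75,[72,-190,0],[0,0,0]],
    [0.75,[75,-198,0],[0,0,0]],
    [0.75,[75,-198,0],[0,0,0]],
    [0.75,[75,-198,0],[0,0,0]],
  ],
)

```text
time: 20.35
ee_pos: [0.6116, -0.1458, 0.2262]
tcp_rot: [-180.0, 0.1, 74.1]
wrist_force: [0.2, 1.0, -0.4]
opening: 0.064
grasp_force: 0.0
```

```bash
python3 - <<'E'
from h import *
s=bot.get_obs(); print(s["ee_pos"],s["tcp_rot"],s["wrist_force"])
im,W=wlook("w8.png",.156,.03,(.624,-.177))
im,d,W=world("top"); save("t8.png",im)
for zz,r in((.043,.03),(.014,.045)):
    m=(abs(W[...,2]-zz)<.0045)&(np.hypot(W[...,0]-.4234,W[...,1]-.351)<r)
    P=W[m][:,:2].astype(np.float32);print(cv2.minEnclosingCircle(P),np.median(W[m][:,2]))
m=(abs(W[...,2]-.040)<.004)&(np.hypot(W[...,0]-.4357,W[...,1]+.0122)<.06); print(cv2.minEnclosingCircle(W[m][:,:2].astype(np.float32)))
E
```

```text
[ 0.6116335  -0.14577849  0.22621551] [-1.79986564e+02  6.13208984e-02  7.41304601e+01] [ 0.19274681  0.99268151 -0.38094744]
1899 circ 0.6232 -0.1776 0.0192 z 0.15552594694838368 rect [ 622.8 -177.4] [37.8 36.5] 72.2
((0.4242330491542816, 0.35134342312812805), 0.01718449965119362) 0.04234904278523238
((0.42677557468414307, 0.3497835695743561), 0.043479856103658676) 0.013652088064059516
((0.4375898241996765, -0.004359259270131588), 0.04384209215641022)
```

View pics/t8.png

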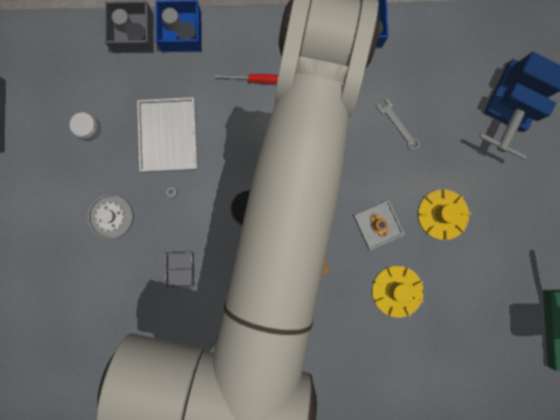

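Sprocket centred in the dish (111,217), bearing in its tray (380,225). Now the vane wheel.

Call:
step_arm(
  targets=[
    [0.75,[6,-16,0],[0,0,0]],
    [0.75,[11.5,-32,-5],[0,0,0]],
    [0.75,[11.5,-32,-22],[0,0,0]],
    [0.75,[11.5,-32,-45],[0,0,0]],
    [0.75,[11.5,-32,-65],[0,0,0]],
    [0.75,[11.5,-32,-80],[0,0,0]],
    [0.75,[11.5,-32,-83],[0,0,0]],
    [0.75,[11.5,-32,-83],[0,0,0]],
  ],
)

```text
time: 21.25
ee_pos: [0.6231, -0.1784, 0.1423]
tcp_rot: [-179.9, 0.1, 74.1]
wrist_force: [0.0, -1.1, -0.1]
opening: 0.0641
grasp_force: 0.0
```

Call:
step_arm(
  targets=[
    [0.75,[0,0,-6],[0,0,0]],
    [0.75,[0,0,-11],[0,0,0]],
    [0.75,[0,0,-12],[0,0,0]],
    [0.75,[0,0,-12],[0,0,0]],
  ],
)

```text
time: 21.65
ee_pos: [0.6233, -0.1786, 0.1305]
tcp_rot: [-180.0, 0.1, 74.1]
wrist_force: [0.4, -0.4, -0.1]
opening: 0.0642
grasp_force: 0.0
```

Call:
step_arm(
  targets=[
    [0.55,[0,1,0],[0,0,0]],
    [0.5,[0,1,0],[0,0,0]],
    [0.46,[0,1,0],[0,0,0]],
    [0.43,[0,1,0],[0,0,0]],
    [0.39,[0,1,0],[0,0,0]],
    [0.25,[0,1,0],[0,0,0]],
    [0.25,[0,1,0],[0,0,0]],
    [0.25,[0,1,0],[0,0,0]],
  ],
  force=40,
)

```text
time: 22.45
ee_pos: [0.6235, -0.1776, 0.131]
tcp_rot: [180.0, 0.1, 74.1]
wrist_force: [-0.1, 1.3, 5.2]
opening: 0.0368
grasp_force: 40.1
```

Call:
step_arm(
  targets=[
    [0.25,[0,0,3],[0,0,0]],
    [0.25,[0,0,10],[0,0,0]],
    [0.25,[0,0,22],[0,0,0]],
    [0.25,[0,0,38],[0,0,0]],
    [0.25,[0,0,50],[0,0,0]],
    [0.25,[0,0,56],[0,0,0]],
    [0.25,[0,0,56],[0,0,0]],
    [0.25,[0,0,56],[0,0,0]],
  ],
  force=50,
)

```text
time: 23.25
ee_pos: [0.6233, -0.1776, 0.1862]
tcp_rot: [-179.9, 0.1, 74.1]
wrist_force: [0.0, 0.0, -1.3]
opening: 0.0367
grasp_force: 50.1
```

```bash
python3 - <<'E'
from h import *
im,d,W=world("scene"); save("s9.png",cv2.resize(im[170:320,120:320],None,fx=3,fy=3,interpolation=cv2.INTER_CUBIC))
m=(abs(W[...,2]-.040)<.004)&(np.hypot(W[...,0]-.4357,W[...,1]+.0122)<.06);P=W[m][:,:2].astype(np.float32); print(m.sum(),cv2.minEnclosingCircle(P),cv2.minAreaRect(P*1000))
m=(abs(W[...,2]-.110)<.004)&(np.hypot(W[...,0]-.623,W[...,1]+.177)<.04);P=W[m][:,:2].astype(np.float32); print(m.sum(),cv2.minEnclosingCircle(P))
E
```

```text
948 ((0.43562379479408264, -0.011460998095571995), 0.046300776302814484) ((435.0167541503906, -11.890060424804688), (89.59255981445312, 88.94209289550781), 12.806526184082031)
86 ((0.6282029747962952, -0.1647971272468567), 0.026263654232025146)
```

View pics/s9.png

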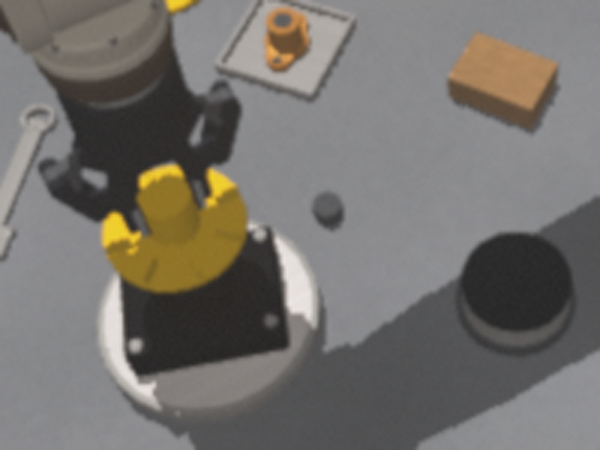

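Vane wheel is held and the housing stands. Moving to the pedestal.

Call:
step_arm(
  targets=[
    [0.25,[-8,7,10],[0,0,0]],
    [0.25,[-30,26,12],[0,0,0]],
    [0.25,[-60,53,10],[0,0,0]],
    [0.25,[-92,81,0],[0,0,0]],
    [0.25,[-124,109,-20],[0,0,0]],
    [0.25,[-155,136,-40],[0,0,0]],
    [0.25,[-178,157,-60],[0,0,0]],
    [0.25,[-188,165,-75],[0,0,0]],
  ],
)

```text
time: 24.1
ee_pos: [0.4326, -0.011, 0.1109]
tcp_rot: [-179.9, 0.1, 74.2]
wrist_force: [0.3, -0.4, -1.7]
opening: 0.036
grasp_force: 50.6
```

Call:
step_arm(
  targets=[
    [0.25,[0,0,-10],[0,0,0]],
    [0.25,[0,0,-15],[0,0,0]],
    [0.25,[0,0,-15],[0,0,0]],
    [0.25,[0,0,-15],[0,0,0]],
  ],
)

```text
time: 24.5
ee_pos: [0.436, -0.0131, 0.0971]
tcp_rot: [180.0, 0.1, 74.1]
wrist_force: [0.3, -0.1, -1.7]
opening: 0.0364
grasp_force: 50.6
```

```bash
python3 - <<'E'
from h import *
s=bot.get_obs(); print(s["ee_pos"],s["tcp_rot"],s["wrist_force"])
im,W=wlook("w10.png",.04,.05,(.4355,-.0122))
im,d,W=world("scene"); save("s10.png",cv2.resize(im[200:320,210:370],None,fx=4,fy=4,interpolation=cv2.INTER_CUBIC))
E
```

```text
[ 0.43599857 -0.01306243  0.09714517] [1.79999085e+02 7.37607841e-02 7.40645502e+01] [ 0.33093057 -0.10488954 -1.69469863]
1 circ 0.4366 0.0315 0.0001 z 0.03545840960350735 rect [436.6  31.5] [0. 0.] 0.0
```

View pics/s10.png

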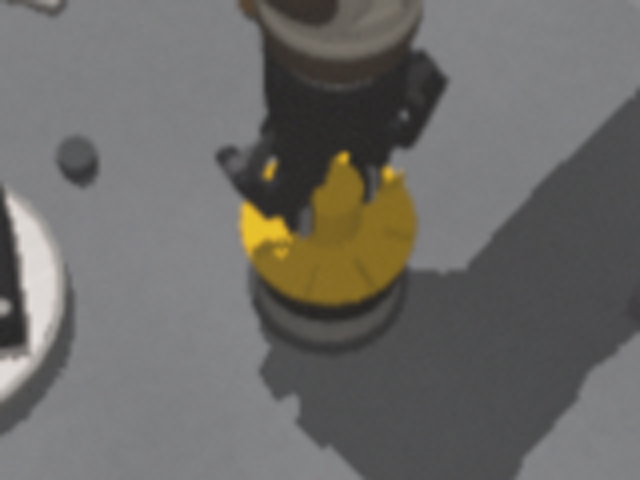

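Vane wheel level over the pedestal. Lowering to TCP z ≈ 61 mm.

Call:
step_arm(
  targets=[
    [0.25,[-0.4,0.8,-12],[0,0,0]],
    [0.25,[-0.4,0.8,-24],[0,0,0]],
    [0.25,[-0.4,0.8,-30],[0,0,0]],
    [0.25,[-0.4,0.8,-33],[0,0,0]],
    [0.25,[-0.4,0.8,-35],[0,0,0]],
    [0.25,[-0.4,0.8,-35.5],[0,0,0]],
    [0.25,[-0.4,0.8,-35.5],[0,0,0]],
  ],
)

```text
time: 25.3
ee_pos: [0.4351, -0.0118, 0.0613]
tcp_rot: [-180.0, 0.1, 74.1]
wrist_force: [-0.2, 0.1, -1.8]
opening: 0.0367
grasp_force: 50.4
```

Call:
step_arm(
  targets=[
    [0.25,[0,0,-0.4],[0,0,0]],
    [0.25,[0,0,-0.8],[0,0,0]],
    [0.25,[0,0,-0.8],[0,0,0]],
  ],
)

```text
time: 25.6
ee_pos: [0.4352, -0.0118, 0.061]
tcp_rot: [180.0, 0.1, 74.1]
wrist_force: [-2.2, -0.0, 4.9]
opening: 0.0366
grasp_force: 50.9
```

Call:
step_arm(
  targets=[
    [0.45,[0,0,0],[0,0,0]],
    [0.55,[0,0,0],[0,0,0]],
    [0.65,[0,0,0],[0,0,0]],
    [0.65,[0,0,10],[0,0,0]],
    [0.65,[0,0,30],[0,0,0]],
    [0.75,[0,0,70],[0,0,0]],
    [1,[0,0,110],[0,0,0]],
    [1,[0,0,140],[0,0,0]],
  ],
)

```text
time: 26.4
ee_pos: [0.4351, -0.0118, 0.2035]
tcp_rot: [179.9, 0.0, 74.1]
wrist_force: [-0.3, 0.8, -0.2]
opening: 0.0857
grasp_force: 0.0
```

Call:
step_arm(
  targets=[
    [1,[15,-12,0],[0,0,0]],
    [1,[45,-40,0],[0,0,0]],
    [1,[77,-68,0],[0,0,0]],
    [1,[109,-96,0],[0,0,0]],
    [1,[138,-121,0],[0,0,0]],
    [1,[155,-136,0],[0,0,0]],
    [1,[160,-140,0],[0,0,0]],
    [1,[160,-140,0],[0,0,0]],
  ],
)

```text
time: 27.2
ee_pos: [0.595, -0.152, 0.2001]
tcp_rot: [-179.9, 0.1, 74.1]
wrist_force: [-0.0, 1.1, -0.5]
opening: 0.0857
grasp_force: 0.0
```

```bash
python3 - <<'E'
from h import *
s=bot.get_obs(); print(s["ee_pos"],s["tcp_rot"],s["wrist_force"])
im,W=wlook("w11.png",.110,.045,(.623,-.1775))
m=(abs(W[...,2]-.068)<.005)&(np.hypot(W[...,0]-.623,W[...,1]+.1775)<.09); print(cv2.minAreaRect(W[m][:,:2].astype(np.float32)*1000))
im,d,W=world("scene")
m=(abs(W[...,2]-.086)<.005)&(np.hypot(W[...,0]-.4355,W[...,1]+.012)<.03);P=W[m][:,:2].astype(np.float32); print(m.sum(),cv2.minEnclosingCircle(P),np.median(W[m][:,2]))
m=(abs(W[...,2]-.046)<.004)&(np.hypot(W[...,0]-.4355,W[...,1]+.012)<.07);P=W[m]; print(m.sum(),np.linalg.lstsq(np.c_[P[:,:2]-[.4355,-.012],np.ones(len(P))],P[:,2],rcond=None)[0])
m=(abs(W[...,2]-.017)<.004)&(np.hypot(W[...,0]-.6377,W[...,1]-.1995)<.13);P=W[m][:,:2].astype(np.float32);print(cv2.minAreaRect(P*1000))
save("s11.png",im)
E
```

```text
[ 0.59500381 -0.15204265  0.20010708] [-1.79924109e+02  7.41711381e-02  7.40707072e+01] [-0.0042527   1.05500521 -0.49274019]
4203 circ 0.6223 -0.1791 0.0306 z 0.10961421338634868 rect [ 622.2 -178.5] [59.2 58.9] 63.8
((622.2086791992188, -178.4031219482422), (95.27706146240234, 123.46675109863281), 55.040950775146484)
191 ((0.4361436665058136, -0.011403420940041542), 0.020309995859861374) 0.08640343866944908
860 [0.00351377 0.00128819 0.04643147]
((636.611083984375, 199.76324462890625), (190.71063232421875, 150.27041625976562), 1.404754638671875)
```

View pics/s11.png

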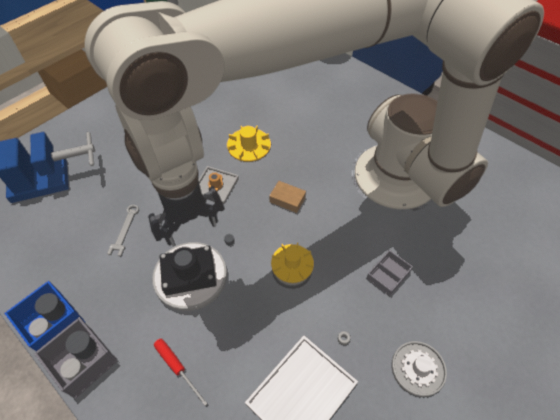

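Vane wheel sits level on the pedestal (292,262). The housing neck is alone on the turntable at (184,262). Gripping it now.

Call:
step_arm(
  targets=[
    [1,[14,-13,0],[0,0,0]],
    [1,[27,-26,-4],[0,0,0]],
    [1,[27,-26,-25],[0,0,0]],
    [1,[27,-26,-50],[0,0,0]],
    [1,[27,-26,-70],[0,0,0]],
    [1,[27,-26,-76],[0,0,0]],
    [1,[27,-26,-76],[0,0,0]],
    [1,[27,-26,-76],[0,0,0]],
  ],
)

```text
time: 28.1
ee_pos: [0.6221, -0.1775, 0.126]
tcp_rot: [179.9, 0.1, 74.1]
wrist_force: [-0.3, -0.2, -0.1]
opening: 0.0855
grasp_force: 0.0
```

Call:
step_arm(
  targets=[
    [1,[0.4,-0.4,-15],[0,0,0]],
    [1,[0.4,-0.4,-30],[0,0,0]],
    [1,[0.4,-0.4,-43],[0,0,0]],
    [1,[0.4,-0.4,-51],[0,0,0]],
    [1,[0.4,-0.4,-53],[0,0,0]],
    [1,[0.4,-0.4,-53],[0,0,0]],
  ],
)

```text
time: 28.7
ee_pos: [0.6221, -0.1782, 0.0709]
tcp_rot: [-179.9, 0.1, 74.1]
wrist_force: [0.4, -0.6, 0.3]
opening: 0.085
grasp_force: 0.0
```

Call:
step_arm(
  targets=[
    [0.85,[0,0,0],[0,0,0]],
    [0.78,[0,0,0],[0,0,0]],
    [0.74,[0,0,0],[0,0,0]],
    [0.7,[0,0,0],[0,0,0]],
    [0.66,[0,0,0],[0,0,0]],
    [0.5,[0,0,0],[0,0,0]],
    [0.5,[0,0,0],[0,0,0]],
    [0.5,[0,0,0],[0,0,0]],
  ],
  force=90,
)

```text
time: 29.5
ee_pos: [0.6228, -0.1783, 0.0724]
tcp_rot: [179.9, 0.1, 74.1]
wrist_force: [-0.0, -0.2, 5.2]
opening: 0.0583
grasp_force: 95.8
```

Call:
step_arm(
  targets=[
    [0.5,[0,0,3],[0,0,0]],
    [0.5,[0,0,10],[0,0,0]],
    [0.5,[0,0,22],[0,0,0]],
    [0.5,[0,0,38],[0,0,0]],
    [0.5,[0,0,46],[0,0,0]],
    [0.5,[0,0,50],[0,0,0]],
    [0.5,[0,0,50],[0,0,0]],
    [0.5,[0,0,50],[0,0,0]],
  ],
)

```text
time: 30.3
ee_pos: [0.6221, -0.1782, 0.1207]
tcp_rot: [-179.9, 0.1, 74.1]
wrist_force: [0.2, -0.1, -5.2]
opening: 0.0583
grasp_force: 97.3
```

Housing's weight (5 N) is on the wrist. Carrying it over, turning +36.4°.

Call:
step_arm(
  targets=[
    [0.5,[0,8,10],[0,0,0.02]],
    [0.5,[1,30,15],[0,0,0.08]],
    [0.5,[2,62,15],[0,0,0.16]],
    [0.5,[4,97,15],[0,0,0.24]],
    [0.5,[5,132,15],[0,0,0.32]],
    [0.5,[7,167,15],[0,0,0.4]],
    [0.5,[8,202,15],[0,0,0.48]],
    [0.5,[9,237,15],[0,0,0.54]],
  ],
)

```text
time: 31.1
ee_pos: [0.631, 0.0608, 0.1367]
tcp_rot: [-180.0, 0.1, 105.3]
wrist_force: [1.0, 0.6, -5.7]
opening: 0.0582
grasp_force: 97.2
```

Call:
step_arm(
  targets=[
    [0.5,[1,35,0],[0,0,0.05]],
    [0.5,[3,70,-5],[0,0,0.08]],
    [0.5,[4,100,-15],[0,0,0.094]],
    [0.5,[5,125,-25],[0,0,0.094]],
    [0.5,[6,137,-32],[0,0,0.094]],
    [0.5,[6,141,-35],[0,0,0.094]],
    [0.5,[6,141,-35],[0,0,0.094]],
    [0.5,[6,141,-35],[0,0,0.094]],
  ],
)

```text
time: 31.9
ee_pos: [0.6375, 0.1989, 0.1018]
tcp_rot: [-180.0, 0.1, 110.4]
wrist_force: [0.1, -0.3, -4.8]
opening: 0.0577
grasp_force: 97.5
```

```bash
python3 - <<'E'
from h import *
s=bot.get_obs(); print(s["ee_pos"],s["tcp_rot"],s["wrist_force"],s["q"])
im,W=wlook("w12.png",.017,.13,(.637,.1995))
z=s["ee_pos"][2]-.0035
m=(abs(W[...,2]-z)<.006)&(np.hypot(W[...,0]-.637,W[...,1]-.1995)<.09);print(m.sum(),cv2.minAreaRect(W[m][:,:2].astype(np.float32)*1000))
im,d,W=world("top")
m=(abs(W[...,2]-z)<.006)&(np.hypot(W[...,0]-.637,W[...,1]-.1995)<.09);print(m.sum(),cv2.minAreaRect(W[m][:,:2].astype(np.float32)*1000))
im,d,W=world("scene")
m=(abs(W[...,2]-z)<.006)&(np.hypot(W[...,0]-.637,W[...,1]-.1995)<.09);print(m.sum(),cv2.minAreaRect(W[m][:,:2].astype(np.float32)*1000))
E
```

```text
[0.63749087 0.19890576 0.10184821] [-1.79988484e+02  9.22451430e-02  1.10392380e+02] [ 0.09841916 -0.32536147 -4.77596654] [17.36819894 20.66551766 14.26921862 83.6103343  -0.09272423 86.97583381]
3802 circ 0.6363 0.1993 0.121 z 0.017536833547686974 rect [636.1 199.2] [191.2 150.5] 1.5
18705 ((637.0894775390625, 198.97171020507812), (123.59642791748047, 95.2281265258789), 1.2516770362854004)
644 ((639.0844116210938, 172.31378173828125), (124.3080825805664, 46.79670715332031), 2.2215726375579834)
1392 ((638.6542358398438, 198.7650146484375), (123.88632202148438, 96.07577514648438), 1.2471718788146973)
```

View pics/w12.png

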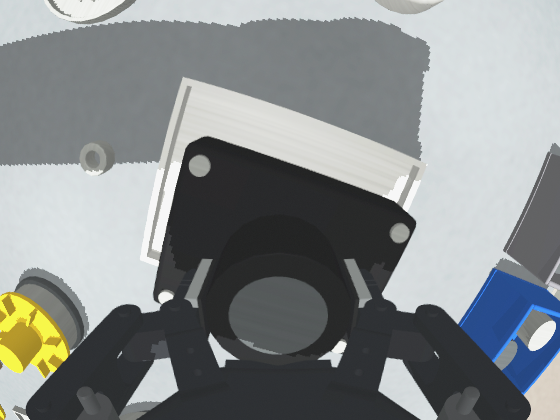

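Housing is level and aligned with the tray (1.3° vs 1.4°). Lowering.

Call:
step_arm(
  targets=[
    [0.5,[-1,0.6,-12],[0,0,0]],
    [0.5,[-1,0.6,-26],[0,0,0]],
    [0.5,[-1,0.6,-38],[0,0,0]],
    [0.5,[-1,0.6,-46],[0,0,0]],
    [0.5,[-1,0.6,-50],[0,0,0]],
    [0.5,[-1,0.6,-52],[0,0,0]],
    [0.5,[-1,0.6,-53],[0,0,0]],
    [0.5,[-1,0.6,-53],[0,0,0]],
  ],
)

```text
time: 32.85
ee_pos: [0.6366, 0.2005, 0.0487]
tcp_rot: [180.0, 0.1, 110.4]
wrist_force: [0.2, -1.1, -5.5]
opening: 0.0581
grasp_force: 97.5
```

Call:
step_arm(
  targets=[
    [0.5,[0,0,-0.5],[0,0,0]],
    [0.5,[0,0,-1],[0,0,0]],
    [0.5,[0,0,-1],[0,0,0]],
  ],
)

```text
time: 33.15
ee_pos: [0.6365, 0.2004, 0.0475]
tcp_rot: [-180.0, 0.1, 110.4]
wrist_force: [0.6, -0.5, -4.6]
opening: 0.0583
grasp_force: 97.5
```

Call:
step_arm(
  targets=[
    [0.5,[0,-0.5,-0.4],[0,0,0]],
    [0.5,[0,-0.5,-0.8],[0,0,0]],
    [0.5,[0,-0.5,-0.8],[0,0,0]],
  ],
)

```text
time: 33.45
ee_pos: [0.6366, 0.2002, 0.0474]
tcp_rot: [180.0, 0.1, 110.4]
wrist_force: [-2.8, 0.9, 3.4]
opening: 0.0585
grasp_force: 97.8
```

Contact made; releasing and rising.

Call:
step_arm(
  targets=[
    [0.75,[0,0,0],[0,0,0]],
    [0.85,[0,0,0],[0,0,0]],
    [1,[0,0,0],[0,0,0]],
    [1,[0,0,0],[0,0,0]],
    [1,[0,0,12],[0,0,0]],
    [1,[0,0,40],[0,0,0]],
    [1,[0,0,80],[0,0,0]],
    [1,[0,0,120],[0,0,0]],
  ],
)

```text
time: 34.25
ee_pos: [0.636, 0.1997, 0.1685]
tcp_rot: [-180.0, 0.1, 110.4]
wrist_force: [-0.0, 0.8, 0.5]
opening: 0.0854
grasp_force: 0.0
```

Call:
step_arm(
  targets=[
    [1,[-10,-35,20],[0,0,0]],
    [1,[-15,-75,40],[0,0,0]],
    [1,[-20,-115,60],[0,0,0]],
    [1,[-20,-150,60],[0,0,0]],
    [1,[-20,-175,60],[0,0,0]],
    [1,[-20,-180,60],[0,0,0]],
    [1,[-20,-180,60],[0,0,0]],
    [1,[-20,-180,60],[0,0,0]],
  ],
)

```text
time: 35.05
ee_pos: [0.6164, 0.0207, 0.2268]
tcp_rot: [-180.0, 0.1, 110.5]
wrist_force: [0.3, 0.5, 0.1]
opening: 0.0853
grasp_force: 0.0
```

```bash
python3 - <<'E'
from h import *
s=bot.get_obs(); print(s["ee_pos"],s["wrist_force"],s["time"])
im,d,W=world("scene"); save("s13.png",im)
m=(abs(W[...,2]-.043)<.006)&(np.hypot(W[...,0]-.637,W[...,1]-.1995)<.09);P=W[m];print(m.sum(),cv2.minAreaRect(P[:,:2].astype(np.float32)*1000),np.linalg.lstsq(np.c_[P[:,:2]-P[:,:2].mean(0),np.ones(len(P))],P[:,2],rcond=None)[0])
E
```

```text
[0.6163766  0.02069085 0.22677951] [0.2918685  0.50318105 0.12277903] 35.05
1976 ((637.3224487304688, 200.06695556640625), (124.39541625976562, 96.32364654541016), 1.1122387647628784) [-0.00060358 -0.0022285   0.0433229 ]
```

View pics/s13.png

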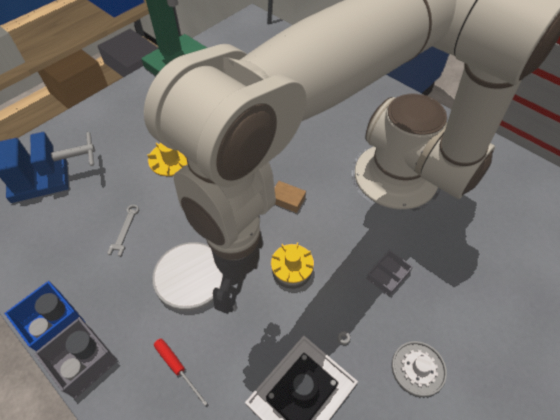

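Housing is flat and aligned in the tray (303,385), the vane wheel is on the pedestal, the sprocket is in the dish, and the turntable is empty. Handing in.

```bash
python3 -c "
from workcell import bot
print(bot.job_done())"
```

```text
the job is handed in; nothing more can be done
None
```

The meter is stripped in the order asked, with the bearing, sprocket, vane wheel and housing each set down upright near the middle of its place and released. The job was handed in at about 35 s.

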